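# Fetch the seal from under the low shelf with the reacher

### The arm

A 6-joint arm with a two-finger parallel gripper is mounted at the origin on a cart in front of the work surface, level with it; the furniture and walls round the work are solid. World frame = base frame: x ahead of the robot, y to its left, z up, the work surface at z = 0. Lengths are in m, angles in degrees, forces in N, time in s.
With the tool pointing down it reaches from about 0.325 to 0.85 m from the base axis. Payload 15.5 kg.
Tool frame: the origin (TCP) lies at the very end of the fingers, on their centre line; the grasp point (between the pads) lies arm.grip_depth behind it (arm.grip_depth is the distance from the TCP to the grasp point, in m); z points along the fingers, y is the direction in which the jaws open and shut (so a half turn about z gives the same grasp; the last joint's range is limited). The gripper opens to 91 mm and grips with 3 to 60 N. Pads are 32 mm wide; open, the fingers measure 118 mm over their backs; the gripper's body (76 mm by 178 mm) begins 60 mm behind the grasp point.
Start: joints at [-76.92, 28.281, 77.091, -0, 74.628, -5.472], TCP at [0.199, -0.593, 0.214] pointing down, gripper open.
Joint ranges: [-166.48, 166.48], [-47.26, 123.95], [12.59, 153.08], [-70.14, 250.14], [6.76, 159.57], [-176.63, 176.63]. Speed limits (degrees/s): [108.29, 108.29, 147.25, 172.46, 172.46, 172.46].

### API

Orientations are given as a 3x3 rotation matrix whose columns are the frame's x, y, z axes.
In Python, from rig import arm gives the robot as it stands. Calls block until the motion is done:
- arm.move_to(position, orientation): joint-space move of the TCP to a pose.
- arm.move_l(position, orientation=None, feed=0.15): straight line of the TCP; orientation=None keeps the orientation; feed is the mean speed in m/s.
- arm.move_joints(angles): joint-space move.
- arm.grip(opening): finger opening in m; the grip force is fixed at half the most; returns when the fingers have stopped.
- arm.sleep(seconds).
- arm.solve_ik(position, orientation): joint angles nearest the present ones, or None.
- arm.snapshot(name): name is "scene" or "side" or "wrist"; returns the picture (420x560x3 uint8, red, green, blue); there is no depth.
- arm.get_calibration(name): a dict with "intrinsics" (3x3 intrinsics, pixels), "cam_to_world" (4x4, takes a point from camera to world coordinates). Camera axes: x right, y down, z forward; pixel columns grow to the right and rows downward; lengths in m; the calibration is good to about 2 mm. The wrist camera is an equidistant fisheye: a pixel r from the principal point sees the ray r / f radians off the axis. A picture is of the moment at which its call begins: read the wrist's pose just before it. get_calibration takes no time and is no camera call; for the wrist camera it gives the pose at the moment of the call.
A pose or a line that the arm cannot do raises arm.Unreachable and nothing moves.
- arm.sign_off(): hands the job in, once; it reports no verdict.
Readings, each from a call of its own:
- arm.current_t(): time.
- arm.current_joint_positions(): joint angles.
- arm.current_dq(): joint speeds.
- arm.current_tau(): joint torques, N m.
- arm.current_ee_pos(): TCP position.
- arm.current_tool_rot(): TCP orientation.
- arm.current_force(): force on the tool from outside, world axes, zero at the start.
- arm.current_torque(): the same for the moment, N m.
- arm.current_width(): finger opening in m.
Only numpy, scipy, OpenCV 4.12 (cv2) and the standard library are available. Lean on these libraries where they do the work, as an engineer would, in place of code of your own. Each camera call takes 0.05 s, during which the arm holds its last target. There are 200 camera calls.

### The job

A black rubber seal ring has slid under the low clear shelf where no hand fits. Take the reacher by its handle, push its open jaws in around the seal and gently squeeze the trigger until you feel the jaws grip it (about 4 newtons on the seal, never as much as 7, or the rubber is spoiled); then, keeping it gripped, draw it out until all of the seal lies on the bench in front of the shelf, and let go of the reacher there so that the seal is free. Touch the seal with nothing but the reacher, keep the reacher down on the bench all the while, and leave everything else where it stands.

Things in the scene. Friction and masses are not known exactly. Their poses are not given: they have to be found in the camera images.
- reacher: Parallel-jaw pick-up tool on a flat slick black sole (133 x 58 mm, friction 0.15 on the bench), 0.25 kg, 193 mm long, 89 to 97 mm wide at the jaws, 65 mm high at the handle and at most 22 mm ahead of it. Origin on its underside below the middle of the handle; x along the tool to the jaws, y to the trigger side, z up.
- handle (a point): Middle of the handle, 47 mm above the sole; axes as the reacher. Two upright plates 44 mm long along x, up to 65 mm high: orange fixed grip at -y, outer face 30 mm from the origin's plane, and red trigger at +y, outer face also 30 mm out when free (60 mm over both). Take both between the fingers from above, closing along y.
- jaws (a point): Between the two black rubber jaw pads, 140 mm ahead of the handle, 9 mm above the sole; axes as the reacher. Pads run 17 mm ahead and behind of it, 2 to 16 mm high; space for 23 mm behind it. Trigger pad: inner face at y = +36 mm when free. Fixed-side pad (yellow screw): clamped by the last user anywhere from y = -32 to -24 mm; not measured, does not move in use.
- trigger: Red trigger with its jaw arm and pad: slides 0 to 30 mm along the reacher's -y, jaw and trigger 1 to 1; its origin is the reacher's origin when free. The return spring pushes back with 6 N when free, rising 0.12 N per mm. Once the seal is gripped the sprung pad yields: each further mm of squeeze adds up to 5 N on the seal and as much on the fingers.
- seal: The black rubber seal ring that is to be fetched, 45 mm outer diameter, 8 mm thick, 18 g, lying flat on the bench under the shelf. Origin at the centre of its underside. It starts with its centre 32 to 45 mm behind the shelf's front edge.
- riser: Low fixed shelf of clear plastic with aluminium sides and back and blue edges, 114 mm deep, 184 mm wide, 42 mm high. Origin on the bench below the middle of its open front edge; x points into the gap, y to its left seen from the front. The gap is 170 mm wide (y = -85 to +85 mm), 36 mm high and 105 mm deep; it is closed at the back.
- oil_bottle: Bystander: small oil bottle, 35 mm diameter, 107 mm high, standing at the back on top of the shelf. Origin at the centre of its underside.
- bolt_1: Bystander: bolt standing on its head, 19 mm diameter, 42 mm high. Origin at the centre of its underside.
- bolt_2: Bystander: another such bolt.
- spare_seal: Bystander: another black seal ring, 42 mm diameter, 6 mm thick, lying in the open to the left. Not the one to fetch. Origin at the centre of its underside.

How it is judged:
By the outcome, as a careful person would: the job done as asked, in the order asked, and still so for the second after the job is handed in, with the robot touching nothing.
It also fails if it takes over 62 s, if anything falls off the work surface, if the arm or the gripper's body presses on something with over 40 N, if the wrist force passes 120 N, or if a joint passes its speed limit or range.

## Working session

There is one attempt and no reset: what is moved stays moved. The work goes in short steps, each a Python script; the robot and the scene stay as the last script left them, time stands still between calls to the robot, and variables do not carry over. Pictures are saved under pics/ and viewed, about 8 in all and at most 12, crops included, and the job is handed in when it is done.

```bash
mkdir -p pics; ls; python3 - <<'E'
from rig import arm
import cv2,numpy as np
for n in ("scene","side"):
    im=arm.snapshot(n); cv2.imwrite(f"pics/{n}0.png",im[:,:,::-1])
    c=arm.get_calibration(n); print(n,c["intrinsics"],c["cam_to_world"].round(4) if hasattr(c["cam_to_world"],'round') else c["cam_to_world"])
print(arm.grip_depth,arm.current_t(),arm.current_width())
E
```

```text
pics
scene [[439.63564587   0.         281.0721769 ]
 [  0.         439.63564587 209.40568827]
 [  0.           0.           1.        ]] [[ 0.4645 -0.4017  0.7892 -0.2474]
 [-0.8856 -0.206   0.4163  0.1235]
 [-0.0046 -0.8923 -0.4514  0.4448]
 [ 0.      0.      0.      1.    ]]
side [[507.96328886   0.         275.1723423 ]
 [  0.         507.96328886 208.69381596]
 [  0.           0.           1.        ]] [[-0.9747 -0.1454  0.1698  0.2832]
 [-0.2228  0.6914 -0.6873  1.0725]
 [-0.0175 -0.7077 -0.7063  0.6591]
 [ 0.      0.      0.      1.    ]]
0.0188 0.1 0.0911231631851712
```

View pics/scene0.png

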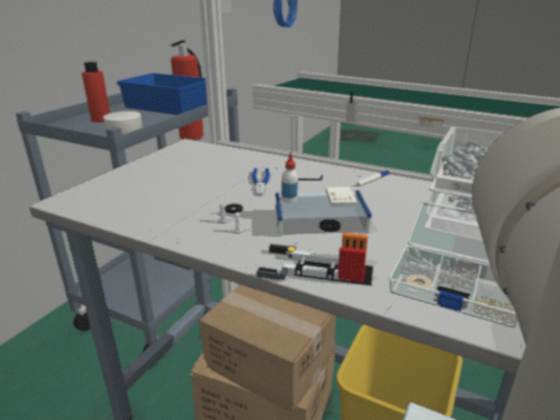

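View pics/side0.png

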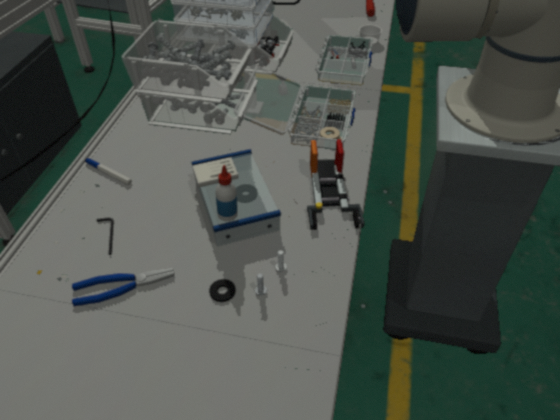

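```bash
cat > h.py <<'E'
from rig import arm
import cv2,numpy as np
def ray(c,uv,fish=False):
    K=np.array(c["intrinsics"]);T=np.array(c["cam_to_world"])
    p=np.array([(uv[0]-K[0,2])/K[0,0],(uv[1]-K[1,2])/K[1,1]])
    if fish:
        r=np.linalg.norm(p); d=np.r_[np.sin(r)*p/max(r,1e-9),np.cos(r)]
    else: d=np.r_[p,1]
    return T[:3,3],T[:3,:3]@d
def onz(c,uv,z,fish=False):
    o,d=ray(c,uv,fish); return (o+d*(z-o[2])/d[2])
def R(yaw): # tool down, tool x axis along yaw(deg)
    a=np.radians(yaw); c,s=np.cos(a),np.sin(a)
    return np.array([[c,s,0],[s,-c,0],[0,0,-1.]])
def snap(n,f):
    c=arm.get_calibration(n); im=arm.snapshot(n)[:,:,::-1].copy(); cv2.imwrite(f"pics/{f}.png",im); return c,im
E
python3 - <<'E'
from h import *
s=arm.get_calibration("side"); c=arm.get_calibration("scene")
for nm,uv,z in [("handle",(328,150),.06),("jawL",(313,215),.01),("jawR",(355,215),.01),("seal",(247,193),.004),("shelfA",(278,215),.042),("shelfB",(210,232),.042),("shelfC",(195,160),.042),("shelfD",(245,152),.042),("bolt1",(262,292),0),("bolt2",(282,268),0),("spare",(222,290),0.003)]:
    print("side",nm,onz(s,uv,z).round(3))
for nm,uv,z in [("handle",(353,240),.06),("jaw1",(270,273),.01),("jaw2",(280,249),.01),("seal",(330,225),.004),("FL",(280,232),0),("FR",(369,229),0)]:
    print("scene",nm,onz(c,uv,z).round(3))
print(arm.current_tool_rot())
for y in (0,90,180,-90):
  print(y,arm.solve_ik([.42,-.02,.25],R(y)))
E
```

```text
side handle [0.365 0.317 0.06 ]
side jawL [0.37  0.443 0.01 ]
side jawR [0.297 0.427 0.01 ]
side seal [0.502 0.405 0.004]
side shelfA [0.423 0.486 0.042]
side shelfB [0.525 0.547 0.042]
side shelfC [0.611 0.375 0.042]
side shelfD [0.524 0.332 0.042]
side bolt1 [0.421 0.617 0.   ]
side bolt2 [0.4   0.563 0.   ]
side spare [0.483 0.629 0.003]
scene handle [0.379 0.316 0.06 ]
scene jaw1 [0.292 0.43  0.01 ]
scene jaw2 [0.367 0.451 0.01 ]
scene seal [0.506 0.406 0.004]
scene FL [0.439 0.488 0.   ]
scene FR [0.534 0.331 0.   ]
[[ 9.48040871e-01  3.18148445e-01 -2.72065962e-04]
 [ 3.18148549e-01 -9.48040256e-01  1.08308190e-03]
 [ 8.66513379e-05 -1.11336330e-03 -9.99999376e-01]]
0 [-1.08750960e+01  9.24539659e+00  1.00883776e+02 -2.54444375e-14
  6.98708274e+01  7.91249040e+01]
90 [-1.08750960e+01  9.24539659e+00  1.00883776e+02 -2.54444375e-14
  6.98708274e+01 -1.08750960e+01]
180 [-1.08750960e+01  9.24539659e+00  1.00883776e+02 -2.54444375e-14
  6.98708274e+01 -1.00875096e+02]
-90 [-1.08750960e+01  9.24539659e+00  1.00883776e+02 -2.54444375e-14
  6.98708274e+01  1.69124904e+02]
```

```bash
python3 - <<'E'
from h import *
for y in (33,107,-73,-147):
  print(y,np.round(arm.solve_ik([.37,.317,.03],R(y)),0),np.round(arm.solve_ik([.31,.3,.03],R(y)),0))
arm.move_to([.37,.33,.33],R(107) if abs(arm.solve_ik([.37,.33,.33],R(107))[5])<100 else R(-73))
c,im=snap("wrist","w1"); print(c, arm.current_t(),arm.current_joint_positions(),arm.current_ee_pos())
E
```

```text
33 [ 34.  34. 107.  -0.  40.  91.] [ 36.  31. 115.  -0.  34.  93.]
107 [ 34.  34. 107.  -0.  40.  17.] [ 36.  31. 115.  -0.  34.  19.]
-73 [  34.   34.  107.   -0.   40. -163.] [  36.   31.  115.   -0.   34. -161.]
-147 [ 34.  34. 107.  -0.  40. -89.] [ 36.  31. 115.  -0.  34. -87.]
{'intrinsics': array([[325.1922621 ,   0.        , 273.05012459],
       [  0.        , 325.1922621 , 209.35223617],
       [  0.        ,   0.        ,   1.        ]]), 'cam_to_world': array([[ 9.56692137e-01,  2.82300916e-01,  7.10376458e-02,
         3.49962043e-01],
       [ 2.91101167e-01, -9.28198894e-01, -2.31747543e-01,
         3.94483480e-01],
       [ 5.14520705e-04,  2.42390194e-01, -9.70178710e-01,
         5.01204228e-01],
       [ 0.00000000e+00,  0.00000000e+00,  0.00000000e+00,
         1.00000000e+00]])} 3.45 [ 3.47734775e+01  1.18556123e+01  8.42499572e+01 -4.56467403e-03
  8.39028260e+01  1.78236909e+01] [0.37035502 0.32967313 0.32989104]
```

View pics/w1.png

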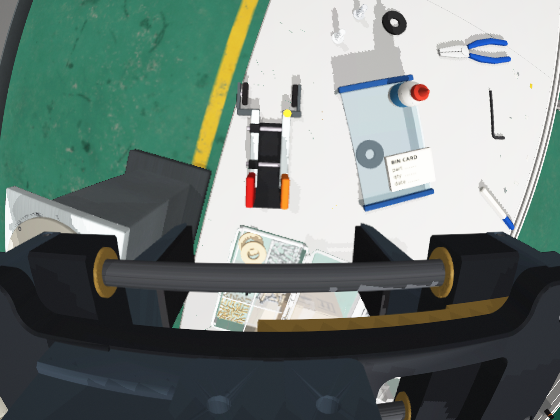

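```bash
python3 - <<'E'
import cv2
im=cv2.imread("pics/w1.png"); cv2.imwrite("pics/w1c.png",cv2.resize(im[60:225,220:440],None,fx=3.6,fy=3.6,interpolation=cv2.INTER_CUBIC))
E
```

```text
(no output)
```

View pics/w1c.png

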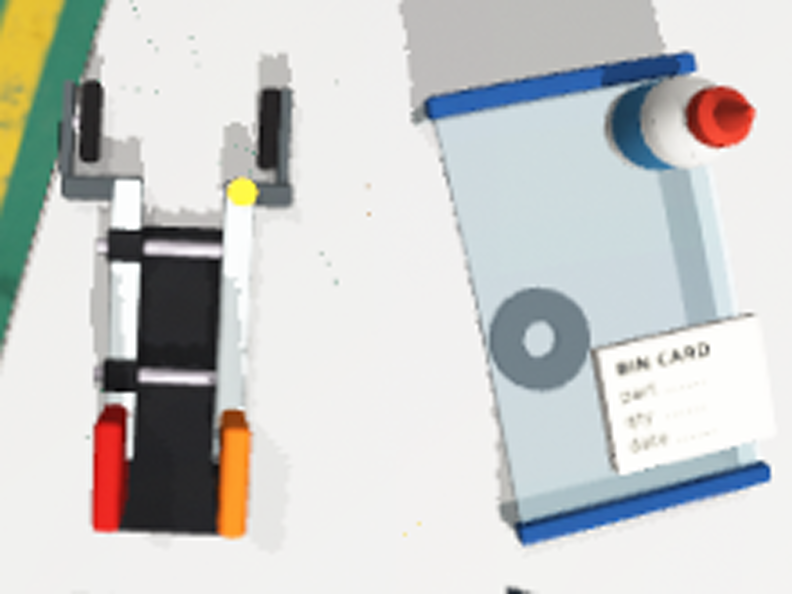

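```bash
cat > m.py <<'E'
from h import *
import json
c=arm.get_calibration("wrist")  # arm unmoved since w1
P=lambda u,v,z: onz(c,((u+.5)/3.6-.5+220,(v+.5)/3.6-.5+60),z,True)
im=cv2.imread("pics/w1.png"); hsv=cv2.cvtColor(im,cv2.COLOR_BGR2HSV)
def rect(lo,hi,roi,z):
    m=cv2.inRange(hsv,lo,hi); k=np.zeros_like(m); u0,v0,u1,v1=roi; k[v0:v1,u0:u1]=1; m*=k
    ct=max(cv2.findContours(m,cv2.RETR_EXTERNAL,cv2.CHAIN_APPROX_NONE)[0],key=cv2.contourArea)
    w=np.array([onz(c,p[0],z,True)[:2] for p in ct])*1000
    r=cv2.minAreaRect(w.astype(np.float32)); b=cv2.boxPoints(r)
    e=max([b[1]-b[0],b[2]-b[1]],key=np.linalg.norm); print(np.round(r[0],1),np.round(r[1],1),"yaw %.1f"%np.degrees(np.arctan2(e[1],e[0])))
    return np.array(r[0]),w
print("red");r,_=rect((0,150,120),(6,255,255),(235,165,262,215),.065)
print("orange");o,_=rect((9,150,120),(20,255,255),(275,165,300,215),.065)
print("handle",(r+o)/2,"sep",np.linalg.norm(r-o),"yaw",np.degrees(np.arctan2((r-o)[1],(r-o)[0]))-90)
print("blueL");rect((100,150,80),(120,255,255),(330,65,415,100),.042)
print("blueR");rect((100,150,80),(120,255,255),(355,185,440,215),.042)
print("yellow");rect((25,150,150),(35,255,255),(275,100,300,120),.02)
for n,a in dict(seal=(540,339,.008),sealL=(490,339,.008),sealR=(590,339,.008),FL=(428,105,.042),FR=(520,540,.042),FLb=(420,120,0),
  padLi0=(101,84,.016),padLi1=(101,160,.016),padRi0=(262,92,.016),padRi1=(260,168,.016)).items(): print(n,(P(*a)*1000).round(1))
E
python3 m.py
```

```text
red
[344.6 304.4] [11.  41.9] yaw -74.1
orange
[389.4 319.3] [10.6 47.5] yaw -75.9
handle [367.02108765 311.84204102] sep 47.27198390923718 yaw -251.53765715663073
blueL
[471.5 508.2] [117.5   8.2] yaw 31.1
blueR
[563.6 356.3] [117.8   8.5] yaw 31.1
yellow
[362.7 424.8] [ 9.4 10.4] yaw -28.2
seal [504.1 405.9   8. ]
sealL [482.6 398.6   8. ]
sealR [526.1 413.4   8. ]
FL [420.9 479.3  42. ]
FR [513.9 324.   42. ]
FLb [426.  479.5   0. ]
padLi0 [293.9 451.3  16. ]
padLi1 [303.2 420.7  16. ]
padRi0 [357.9 467.1  16. ]
padRi1 [366.4 436.3  16. ]
```

```bash
python3 - <<'E'
from h import *
c=arm.get_calibration("wrist")
for uv in [(262,40),(222,200),(205,260)]: print("edge",onz(c,uv,0,True).round(3))
Rg=R(107)
arm.move_to([.367,.312,.13],Rg); arm.move_l([.367,.312,.028],Rg,feed=.12)
print(arm.current_ee_pos(),arm.current_force().round(2) if hasattr(arm.current_force(),'round') else arm.current_force())
for w in (.066,.060,.058,.055,.051):
    arm.grip(w); print(w,round(arm.current_width()*1e3,3),np.round(arm.current_force(),2),np.round(arm.current_torque(),2),round(arm.current_t(),2))
arm.sleep(.3);print(round(arm.current_width()*1e3,3))
snap("wrist","w2");snap("side","s2");
a=cv2.imread("pics/w2.png")[40:250,200:480];b=cv2.imread("pics/s2.png")[110:320,180:460]
cv2.imwrite("pics/c2.png",cv2.resize(np.hstack([a,b]),(800,300),interpolation=cv2.INTER_CUBIC))
E
```

```text
edge [0.293 0.526 0.   ]
edge [0.304 0.266 0.   ]
edge [0.302 0.157 0.   ]
[0.3674182  0.31231377 0.02863806] [0.33 0.55 0.34]
0.066 66.256 [-0.16 -0.35  0.13] [ 0.01 -0.06  0.01] 5.84
0.06 60.106 [-0.52  0.07 -0.8 ] [-0.   -0.15 -0.06] 6.17
0.058 58.01 [ 0.47 -0.61  0.42] [-0.03 -0.21  0.01] 6.42
0.055 54.751 [ 0.69  0.89 -0.8 ] [-0.03 -0.2  -0.02] 6.69
0.051 51.252 [ 0.19  0.23 -0.19] [-0.02 -0.22 -0.02] 6.98
50.902
```

View pics/c2.png

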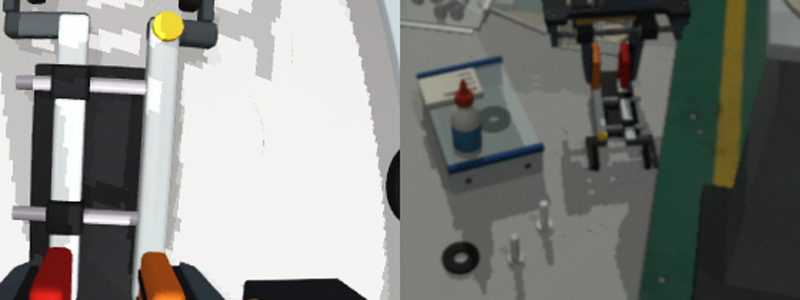

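```bash
python3 - <<'E'
from h import *
def W(n=20):
    a=[]
    for _ in range(n): arm.sleep(.01); a.append(arm.current_width()*1e3)
    return np.mean(a).round(3),np.std(a).round(3)
print(W()); t=arm.current_t(); x=[arm.current_width()*1e3 for _ in range(20)]; print(np.std(x),np.mean(x),arm.current_t()-t)
s=arm.get_calibration("side")
for uv,z in [((293,140),.03),((350,148),.03),((350,148),0),((310,170),0)]: print(onz(s,uv,z).round(3))
o=np.array([.4685,.4023]);u=np.array([.8563,.5165]);n=np.array([-.5165,.8563])
p=o-.174*u-.0185*n; print(p)
arm.move_l([.355,.307,.028],R(92),feed=.05)
arm.move_l([*p,.028],R(72),feed=.05)
print(arm.current_ee_pos(),np.round(arm.current_force(),2))
arm.move_to([*p,.028],R(52)); arm.move_to([*p,.028],R(31.1))
print(arm.current_ee_pos(),np.round(arm.current_force(),2),W(),arm.current_t())
snap("wrist","w3");snap("side","s3");snap("scene","c3")
a=cv2.imread("pics/w3.png")[0:250,120:480];b=cv2.imread("pics/s3.png")[110:290,180:439]
cv2.imwrite("pics/v3.png",np.hstack([cv2.resize(a,(432,300),interpolation=cv2.INTER_CUBIC),cv2.resize(b,(368,300),interpolation=cv2.INTER_CUBIC)]))
E
```

```text
(np.float64(51.158), np.float64(0.219))
7.105427357601002e-15 51.28465741701476 0.0
[0.443 0.261 0.03 ]
[0.327 0.264 0.03 ]
[0.329 0.225 0.   ]
[0.398 0.311 0.   ]
[0.32905905 0.29658745]
[0.32931592 0.29671154 0.02796957] [-1.65 -0.4   1.45]
[0.3291685  0.29661882 0.02797189] [ 0.3  -0.53 -0.48] (np.float64(50.988), np.float64(0.211)) 9.725
```

View pics/v3.png

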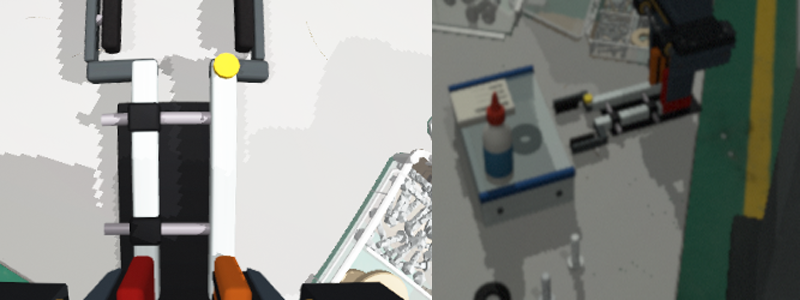

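```bash
python3 - <<'E'
from h import *
c=arm.get_calibration("wrist"); p=arm.current_ee_pos(); T=arm.current_tool_rot()
im=cv2.imread("pics/w3.png")
g=im[:60,190:350].astype(int).sum(2)
for v in (10,18,26,34,40): 
    r=g[v]; k=np.where(r<150)[0]+190; print(v,k.min() if len(k) else 0, [int(x) for x in k])
for n,uv,z in [("Li",(221.3,25),.016),("Ri",(315.3,25),.016),("Lrear",(213,43),.016),("Rrear",(322,43),.016)]:
    w=onz(c,uv,z,True); l=T.T@(w-p); print(n,(w*1e3).round(1),"tool",(l*1e3).round(1))
E
```

```text
10 201 [201, 202, 205, 206, 207, 208, 209, 210, 211, 212, 213, 214, 215, 216, 217, 218, 219, 220, 315, 316, 317, 318, 319, 320, 321, 322, 323, 324, 325, 326, 327, 328, 329, 330, 331]
18 205 [205, 206, 207, 208, 209, 210, 211, 212, 213, 214, 215, 216, 217, 218, 219, 220, 316, 317, 318, 319, 320, 321, 322, 323, 324, 325, 326, 327, 328, 329, 330, 331]
26 200 [200, 201, 205, 206, 207, 208, 209, 210, 211, 212, 213, 214, 215, 216, 217, 218, 219, 316, 317, 318, 319, 320, 321, 322, 323, 324, 325, 326, 327, 328, 329, 330, 331]
34 200 [200, 201, 205, 206, 207, 208, 209, 210, 211, 212, 213, 214, 215, 216, 217, 218, 219, 220, 316, 317, 318, 319, 320, 321, 322, 323, 324, 325, 326, 327, 328, 329, 330, 331]
40 200 [200, 201, 207, 208, 209, 210, 211, 212, 213, 214, 215, 216, 217, 218, 219, 316, 317, 318, 319, 320, 321, 322, 323, 324, 325, 326, 327, 328, 329, 330, 331]
Li [424.6 388.9  16. ] tool [129.6 -29.5  12. ]
Ri [451.9 343.1  16. ] tool [129.2  23.8  12. ]
Lrear [412.9 387.2  16. ] tool [118.7 -34.1  12. ]
Rrear [444.4 334.3  16. ] tool [118.3  27.5  12. ]
```

View pics/w3.png

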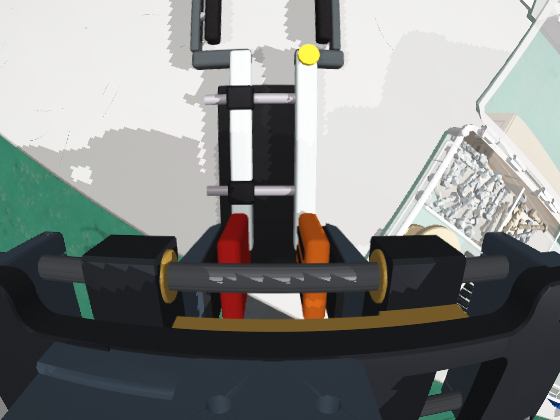

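```bash
python3 - <<'E'
from h import *
o=np.array([.4685,.4023]);u=np.array([.8563,.5165]);n=np.array([-.5165,.8563])
arm.grip(.056)
p=o-.1066*u-.0185*n
arm.move_l([*p,.028],R(31.1),feed=.05)
arm.sleep(.2)
print(arm.current_ee_pos(),p,np.round(arm.current_force(),2),arm.current_t())
snap("wrist","w4");snap("side","s4");snap("scene","c4")
a=cv2.imread("pics/w4.png")[0:130,150:400];b=cv2.imread("pics/s4.png")[130:250,180:400]
cv2.imwrite("pics/v4.png",np.hstack([cv2.resize(a,(400,300),interpolation=cv2.INTER_CUBIC),cv2.resize(b,(400,300),interpolation=cv2.INTER_CUBIC)]))
E
```

```text
[0.38660788 0.3312973  0.02799746] [0.38677367 0.33139955] [ 0.01 -0.4  -0.09] 11.8833
```

View pics/v4.png

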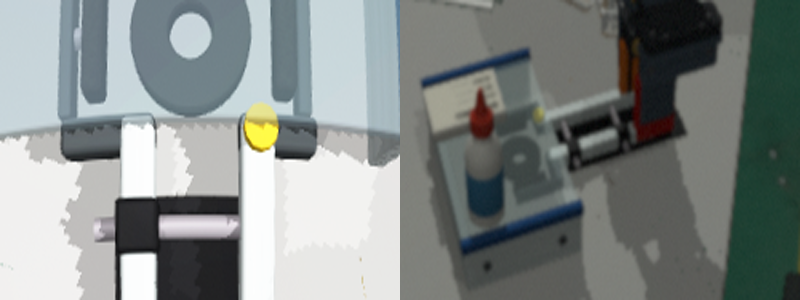

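```bash
cat > sq.py <<'E'
from h import *
import sys
def W(n):
    a=[];F=[];
    for _ in range(n): arm.sleep(.008); a.append(arm.current_width()*1e3); F.append(np.r_[arm.current_force(),arm.current_torque()])
    return np.mean(a),np.mean(F,0)
def step(w,n=40):
    arm.grip(w*1e-3); m,f=W(n); T=arm.current_tau(); im=arm.snapshot("wrist"); cv2.imwrite(f"pics/q{w*100:.0f}.png",im[:,:,::-1])
    print(w,"w-c %.3f"%(m-w),np.round(f,2),"t",round(arm.current_t(),2))
E
python3 - <<'E'
from sq import *
p=np.array(arm.current_ee_pos()); p[:2]-=.0025*np.array([.8563,.5165]); p[2]=.028
arm.move_l(p,R(31.1),feed=.03)
for w in (52,46,43,41.5,41): step(w)
a=[cv2.imread(f"pics/q{k}.png")[0:75,180:345] for k in (5200,4600,4100)]
for k in (5200,4600,4300,4150,4100):
    g=cv2.imread(f"pics/q{k}.png",0)
    print(k,[int(x) for x in g[12,190:340]])
cv2.imwrite("pics/v5.png",np.vstack([cv2.resize(x,(440,200),interpolation=cv2.INTER_CUBIC) for x in a]))
E
```

```text
52 w-c 0.052 [ 0.1  -0.42 -0.62 -0.04 -0.05 -0.03] t 12.96
46 w-c 0.035 [ 0.28 -0.5  -0.71 -0.01 -0.07 -0.04] t 13.67
43 w-c 0.062 [ 0.28 -0.47 -0.56 -0.02 -0.06 -0.04] t 14.32
41.5 w-c 0.105 [ 0.18 -0.54 -0.58 -0.02 -0.07 -0.03] t 14.95
41 w-c 0.096 [ 0.01 -0.64 -0.61 -0.01 -0.07 -0.04] t 15.55
5200 [182, 141, 146, 147, 146, 146, 147, 143, 132, 125, 178, 190, 190, 190, 149, 115, 116, 117, 117, 117, 117, 116, 117, 117, 116, 113, 113, 109, 108, 110, 144, 208, 208, 209, 209, 208, 209, 208, 209, 208, 209, 144, 119, 122, 123, 122, 122, 124, 124, 124, 124, 123, 123, 123, 123, 124, 124, 123, 124, 123, 123, 124, 123, 123, 120, 115, 196, 210, 209, 209, 209, 210, 210, 210, 209, 210, 209, 210, 210, 209, 210, 209, 210, 209, 210, 210, 209, 210, 210, 210, 210, 202, 142, 121, 124, 123, 122, 122, 122, 123, 124, 125, 124, 124, 124, 125, 124, 124, 124, 124, 125, 124, 124, 124, 124, 121, 145, 199, 211, 211, 211, 210, 211, 211, 211, 207, 114, 110, 112, 115, 116, 118, 119, 119, 119, 118, 119, 120, 118, 118, 117, 115, 132, 142, 149, 148, 149, 148, 147, 145]
4600 [208, 208, 208, 209, 208, 183, 141, 145, 1
[... 2276 characters left out ...]
 143, 145, 146, 146, 147, 148, 146, 135, 126, 191, 191, 191, 191, 158, 115, 115, 116, 117, 116, 117, 116, 117, 118, 117, 115, 113, 112, 108, 109, 169, 206, 143, 118, 123, 122, 122, 122, 123, 123, 124, 123, 123, 124, 123, 124, 123, 124, 123, 123, 124, 124, 124, 123, 124, 120, 116, 196, 210, 210, 209, 210, 210, 210, 210, 209, 209, 210, 210, 210, 210, 209, 210, 210, 210, 209, 210, 210, 210, 209, 209, 209, 202, 142, 121, 124, 123, 123, 122, 122, 123, 125, 124, 125, 124, 124, 125, 125, 124, 124, 124, 124, 124, 125, 124, 124, 121, 123, 122, 111, 114, 116, 117, 118, 118, 118, 118, 119, 120, 119, 120, 118, 115, 119, 138, 145, 148, 149, 147, 150, 147, 143, 191, 211, 210, 210, 211, 210, 210, 210, 210]
```

View pics/v5.png

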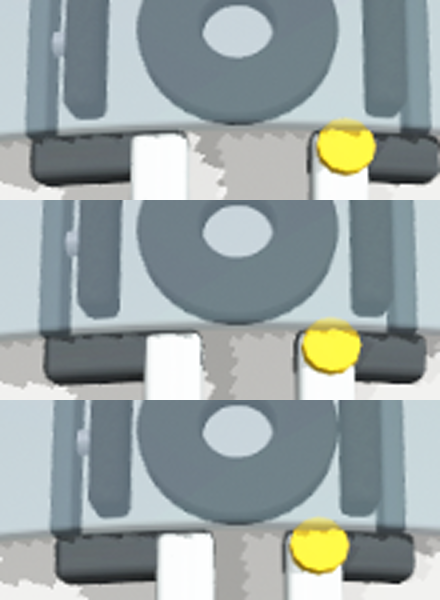

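```bash
cat > an.py <<'E'
import cv2,numpy as np
def cross(row,a,b,th,rise):
    r=row[a:b].astype(float)
    for i in range(len(r)-1):
        if (rise and r[i]<th<=r[i+1]) or (not rise and r[i]>=th>r[i+1]): return a+i+(th-r[i])/(r[i+1]-r[i])
    return np.nan
def an(k):
    g=cv2.imread(f"pics/q{k}.png",0); E=[]
    for v in range(6,34):
        r=g[v]
        A0=cross(r,186,205,175,False)                   # arm outer
        if np.isnan(A0): continue
        A1=cross(r,int(A0)+5,int(A0)+14,160,True)       # arm inner
        if np.isnan(A1): continue
        P0=cross(r,int(A1)+1,int(A1)+9,155,False)       # pad outer
        B1=cross(r,345,310,175,True) if 0 else np.nan
        rr=r[::-1]; B=559-cross(rr,559-345,559-322,175,False) # right arm outer
        C=559-cross(rr,int(559-B)+3,int(559-B)+14,134,False) if B==B else np.nan # right pad outer
        H0=cross(r,248,262,170,True); H1=cross(r,268,290,170,False)
        E.append((A0,A1,P0,C,B,H0,H1))
    m=np.nanmedian(np.array(E),0)
    print(k,"armgap %.2f arm-pad %.2f pad-pad %.2f arm-arm %.2f Rarm-pad %.2f hole-c %.2f"%(m[2]-m[1],m[2]-m[0],m[3]-m[2],m[4]-m[0],m[4]-m[3],(m[5]+m[6])/2),len(E))
E
python3 - <<'E'
from sq import *
from an import an
for w in (40.5,40,39.5): step(w)
for k in (5200,4600,4300,4150,4100,4050,4000,3950): an(k)
g=cv2.imread("pics/q3950.png",0)
for v in (6,12,18): print([int(x) for x in g[v,195:340]])
E
```

```text
40.5 w-c 0.066 [ 0.29 -0.53 -0.44 -0.02 -0.07 -0.04] t 16.15
40 w-c 0.115 [ 0.2  -0.56 -0.55 -0.02 -0.08 -0.04] t 16.75
39.5 w-c 0.161 [ 0.22 -0.57 -0.51 -0.04 -0.09 -0.05] t 17.35
5200 armgap 2.17 arm-pad 13.82 pad-pad 128.77 arm-arm 150.64 Rarm-pad 8.05 hole-c 268.62 27
4600 armgap 2.31 arm-pad 13.84 pad-pad 118.60 arm-arm 140.56 Rarm-pad 8.11 hole-c 268.58 26
4300 armgap 2.59 arm-pad 13.83 pad-pad 113.43 arm-arm 135.32 Rarm-pad 8.06 hole-c 268.56 27
4150 armgap 2.58 arm-pad 13.92 pad-pad 110.99 arm-arm 132.89 Rarm-pad 7.98 hole-c 268.56 27
4100 armgap 2.47 arm-pad 13.79 pad-pad 110.07 arm-arm 132.08 Rarm-pad 8.22 hole-c 268.57 26
4050 armgap 2.70 arm-pad 13.92 pad-pad 109.20 arm-arm 131.11 Rarm-pad 7.98 hole-c 268.57 27
4000 armgap 2.48 arm-pad 13.93 pad-pad 108.42 arm-arm 130.49 Rarm-pad 8.13 hole-c 268.56 27
3950 armgap 2.76 arm-pad 13.93 pad-pad 107.42 arm-arm 129.39 Rarm-pad 8.04 hole-c 268.33 27
[208, 208, 208, 208, 208, 206, 172, 144, 146, 146, 147, 147, 147, 139, 129, 124, 124, 125, 209, 192, 134, 115, 118, 117, 116, 116, 116, 117, 116, 115, 115, 114, 113, 109, 109, 134, 13
[... 1294 characters left out ...]
 208, 143, 145, 147, 147, 147, 148, 146, 137, 126, 151, 163, 162, 162, 146, 117, 115, 117, 117, 117, 118, 117, 118, 117, 116, 115, 114, 111, 109, 109, 153, 188, 134, 121, 122, 123, 123, 123, 122, 123, 123, 122, 123, 123, 124, 124, 124, 123, 123, 124, 124, 124, 123, 123, 124, 124, 124, 123, 126, 170, 204, 210, 210, 210, 210, 210, 210, 210, 210, 210, 210, 210, 210, 210, 210, 210, 210, 191, 132, 124, 126, 125, 124, 125, 124, 125, 124, 124, 124, 125, 124, 125, 124, 124, 124, 124, 123, 125, 124, 125, 125, 124, 124, 123, 118, 147, 111, 111, 114, 116, 117, 120, 120, 119, 119, 120, 120, 119, 118, 116, 116, 123, 138, 147, 148, 149, 148, 148, 147, 145, 183, 212, 212, 211, 211, 211, 211, 211, 211, 211]
```

```bash
python3 - <<'E'
from sq import *
from an import an
for w in (39.1,38.8): step(w,60)
for k in (3950,3910,3880): an(k)
E
```

```text
39.1 w-c 0.089 [ 0.16 -0.51 -0.4  -0.04 -0.09 -0.04] t 18.12
38.8 w-c 0.086 [ 0.2  -0.6  -0.4  -0.03 -0.09 -0.05] t 18.88
3950 armgap 2.76 arm-pad 13.93 pad-pad 107.42 arm-arm 129.39 Rarm-pad 8.04 hole-c 268.33 27
3910 armgap 2.61 arm-pad 13.92 pad-pad 106.85 arm-arm 128.86 Rarm-pad 8.08 hole-c 267.86 27
3880 armgap 2.50 arm-pad 13.84 pad-pad 106.38 arm-arm 128.43 Rarm-pad 8.21 hole-c 267.65 27
```

```bash
sed -i 's/^    print(k,"armgap/    print(k,"armgap/; $a\    return m[2]-m[0], m[3]-m[2]' an.py; python3 - <<'E'
from sq import *
from an import an
for w in (38.5,38.25,38.0,37.75):
    step(w,60); a,_=an(int(round(w*100)))
    if a<13.6: print("yield"); break
g=cv2.imread(f"pics/q{w*100:.0f}.png",0)
for v in (8,14,20): print([int(x) for x in g[v,195:340]])
E
```

```text
38.5 w-c 0.130 [ 0.13 -0.64 -0.23 -0.03 -0.09 -0.05] t 19.65
3850 armgap 2.48 arm-pad 13.66 pad-pad 105.97 arm-arm 127.72 Rarm-pad 8.09 hole-c 267.65 27
38.25 w-c 0.095 [ 0.15 -0.49 -0.3  -0.03 -0.08 -0.05] t 20.42
3825 armgap 2.31 arm-pad 13.48 pad-pad 105.77 arm-arm 127.30 Rarm-pad 8.04 hole-c 267.63 27
yield
[208, 208, 208, 208, 208, 208, 208, 170, 142, 145, 146, 146, 147, 146, 141, 127, 124, 124, 144, 195, 171, 114, 116, 117, 117, 117, 118, 117, 115, 116, 115, 115, 115, 112, 108, 110, 119, 122, 122, 123, 123, 123, 123, 124, 123, 122, 124, 123, 124, 124, 122, 123, 123, 124, 124, 124, 123, 123, 118, 112, 109, 156, 209, 209, 209, 209, 209, 209, 209, 209, 209, 209, 209, 209, 210, 209, 210, 209, 209, 210, 209, 210, 210, 209, 192, 129, 113, 118, 123, 124, 123, 123, 123, 122, 122, 122, 122, 122, 122, 123, 122, 123, 124, 124, 124, 123, 123, 124, 124, 121, 112, 112, 115, 117, 118, 118, 118, 118, 119, 118, 118, 119, 118, 117, 115, 123, 142, 148, 148, 148, 148, 148, 145, 159, 199, 210, 211, 210, 211, 210, 210, 210, 210, 210, 210]
[208, 208, 208, 208, 208, 208, 197, 150, 145, 146, 146, 146, 
[... 690 characters left out ...]
 209, 192, 148, 144, 146, 147, 147, 147, 145, 137, 125, 131, 145, 158, 178, 151, 113, 115, 116, 115, 116, 116, 118, 117, 118, 117, 115, 113, 112, 108, 109, 145, 127, 122, 122, 123, 122, 123, 123, 123, 122, 123, 123, 123, 123, 122, 123, 124, 124, 123, 123, 124, 123, 125, 124, 124, 123, 123, 124, 123, 121, 136, 173, 195, 205, 211, 210, 210, 210, 210, 210, 207, 193, 173, 135, 122, 126, 126, 125, 126, 124, 124, 124, 124, 125, 124, 124, 125, 125, 124, 124, 124, 124, 125, 125, 124, 124, 124, 125, 125, 124, 125, 123, 124, 164, 130, 111, 116, 116, 118, 118, 118, 119, 118, 120, 119, 120, 119, 117, 116, 119, 140, 147, 150, 149, 148, 148, 147, 149, 187, 211, 211, 211, 211, 212, 211, 211, 210, 211, 211]
```

```bash
python3 - <<'E'
from sq import *
from an import an
step(38.0,60); an(3800)
E
```

```text
38.0 w-c 0.113 [ 0.33 -0.61 -0.22 -0.03 -0.08 -0.04] t 21.18
3800 armgap 2.16 arm-pad 13.39 pad-pad 105.61 arm-arm 127.04 Rarm-pad 8.04 hole-c 267.45 27
```

```bash
python3 - <<'E'
from sq import *
from an import an
step(37.85,60); an(3785)
p=np.array(arm.current_ee_pos()); u=np.array([.8563,.5165]); p[2]=.028
p1=p.copy(); p1[:2]-=.012*u; arm.move_l(p1,R(31.1),feed=.03)
step(37.85,20); an(3785)
p2=p.copy(); p2[:2]-=.068*u; arm.move_l(p2,R(31.1),feed=.04)
print(arm.current_ee_pos(),arm.current_t(),np.round(arm.current_force(),2))
snap("wrist","w6");snap("side","s6")
a=cv2.imread("pics/w6.png")[0:130,150:400];b=cv2.imread("pics/s6.png")[130:250,180:400]
cv2.imwrite("pics/v6.png",np.hstack([cv2.resize(a,(400,300),interpolation=cv2.INTER_CUBIC),cv2.resize(b,(400,300),interpolation=cv2.INTER_CUBIC)]))
E
```

```text
37.85 w-c 0.076 [ 0.06 -0.6  -0.15 -0.03 -0.08 -0.04] t 21.95
3785 armgap 2.10 arm-pad 13.32 pad-pad 105.40 arm-arm 126.85 Rarm-pad 8.13 hole-c 267.41 27
37.85 w-c 0.151 [-0.81 -0.57  0.66  0.03  0.08  0.03] t 22.93
3785 armgap 2.01 arm-pad 13.35 pad-pad 105.24 arm-arm 126.66 Rarm-pad 8.08 hole-c 267.40 19
[0.32632115 0.2949377  0.02799843] 24.4833 [-0.52 -0.61  0.52]
```

View pics/v6.png

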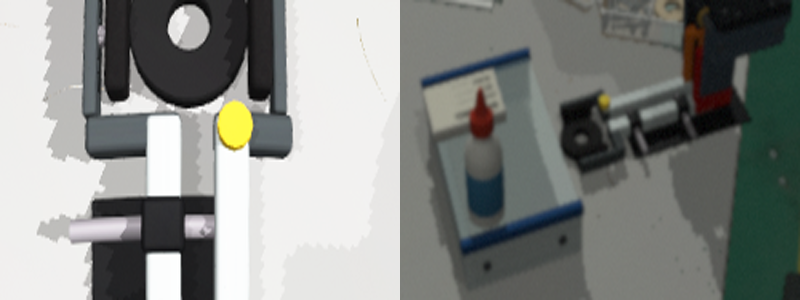

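```bash
python3 - <<'E'
from h import *
s=arm.get_calibration("side");o=np.array([.4685,.4023]);u=np.array([.8563,.5165]);n=np.array([-.5165,.8563])
w=onz(s,(280.7,186),.008)[:2]; print("seal shelf xy",(w-o)@u,(w-o)@n)
c=arm.get_calibration("wrist");p=arm.current_ee_pos();T=arm.current_tool_rot()
for uv in [(385,235),(430,175),(470,130)]:
  for z in (0,.03,.05): print(uv,z,(T.T@(onz(c,uv,z,True)-p)*1e3).round(0))
im=cv2.imread("pics/w6.png"); cv2.imwrite("pics/w6c.png",cv2.resize(im[120:320,180:480],(750,500),interpolation=cv2.INTER_CUBIC))
E
```

```text
seal shelf xy -0.03470283586633542 -0.008284450644825378
(385, 235) 0 [-0. 75. 28.]
(385, 235) 0.03 [10. 64. -2.]
(385, 235) 0.05 [ 17.  56. -22.]
(430, 175) 0 [ 41. 105.  28.]
(430, 175) 0.03 [45. 89. -2.]
(430, 175) 0.05 [ 48.  79. -22.]
(470, 130) 0 [ 74. 136.  28.]
(470, 130) 0.03 [ 73. 115.  -2.]
(470, 130) 0.05 [ 72. 102. -22.]
```

View pics/w6c.png

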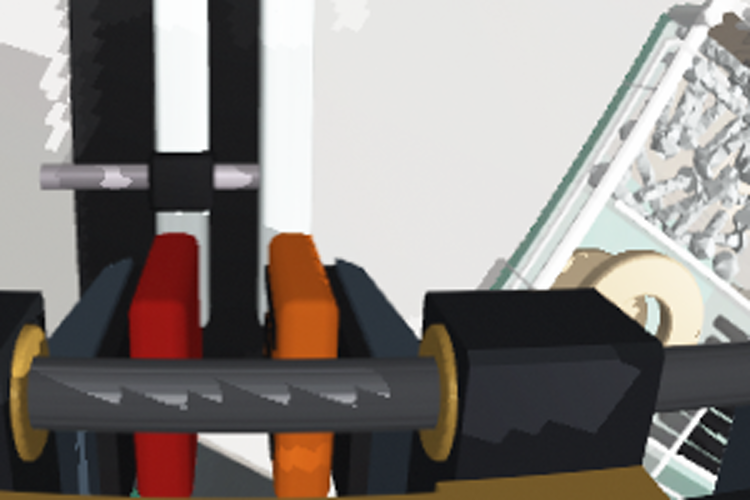

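```bash
python3 - <<'E'
from h import *
for w in (.045,.055,.068): arm.grip(w); print(round(arm.current_width()*1e3,1),np.round(arm.current_force(),2))
p=np.array(arm.current_ee_pos())
arm.move_l([p[0],p[1],.10],R(31.1),feed=.06); arm.move_l([p[0]+.02,p[1]+.02,.27],R(31.1),feed=.15)
print(np.round(arm.current_force(),2),arm.current_t())
snap("wrist","w7");snap("side","s7")
a=cv2.imread("pics/w7.png")[0:260,120:500];b=cv2.imread("pics/s7.png")[110:320,180:460]
cv2.imwrite("pics/v7.png",np.hstack([cv2.resize(a,(400,274)),cv2.resize(b,(400,274),interpolation=cv2.INTER_CUBIC)]))
E
```

```text
45.3 [ 0.3  -0.08 -1.97]
54.6 [-0.3   0.18 -1.53]
67.7 [-0.19  0.35 -0.43]
[-0.51 -0.54 -0.98] 28.375
```

View pics/v7.png

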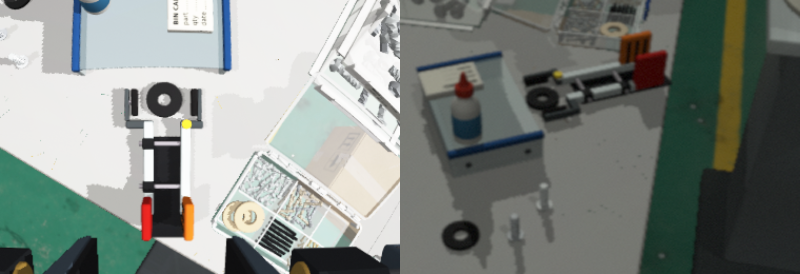

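```bash
python3 -c "
from rig import arm
print(arm.current_t()); arm.sign_off()"
```

```text
28.475
the job is handed in; nothing more can be done
```

I drew the seal out from under the shelf and left it free on the bench in front of it. I handed the job in at 28.5 s of the 62 s allowed; sign-off reports no verdict.

- **What I did:** I held the reacher by both handle plates, slid it round on its sole and pushed the jaws in around the seal. I squeezed in small steps, drew the seal out 68 mm, opened the fingers and lifted clear.
- **Grip force:** This is estimated, not measured. Finger width and wrist force showed no clear sign of contact, so I watched the sprung pad yield in the wrist camera. First contact was at about 38.65 mm finger opening. I stopped at 37.85 mm, about 0.8 mm further, which is roughly 4 N, with an upper estimate of about 4.8 N. The pad yielded less than the full squeeze (about 0.6 mm per mm), so the real force may be somewhat lower. The seal did not slip in the pull.
- **Seal position:** Before release, the side view put the seal's centre 35 mm in front of the shelf edge. All of it is therefore out by about 12 mm.
- **Last pictures:** They show clear gaps on both sides of the seal, the reacher flat on the bench, and the bolts, bottle, spare seal and shelf apparently where they stood. I compared those by eye only.
- **Not ideal:** By my estimate the tail of the reacher's sole reaches, or slightly overhangs, the bench's front edge. It lay stable in the last pictures.

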